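Clear the page and turn the sample book's leaf

ROBOT

A 6-joint arm with a two-finger parallel gripper is mounted at the origin on the work surface. World frame = base frame: x ahead of the robot, y to its left, z up, the work surface at z = 0. Lengths are in m, angles in rad, forces in N, time in s.
With the tool pointing down it reaches from about 0.35 to 0.775 m from the base axis. Payload 5.5 kg.
Tool frame: the origin (TCP) lies between the finger pads; the fingertips stand 19 mm ahead of it and the grasp point (between the pads) is the TCP; z points along the fingers, y is the direction in which the jaws open and shut (so a half turn about z gives the same grasp; the last joint's range is limited). The gripper opens to 85 mm and grips with 20 to 120 N. Pads are 22 mm wide; open, the fingers measure 114 mm over their backs; the gripper's body (76 mm by 85 mm) begins 54 mm behind the grasp point. The pads swing forward as they close: fully open they stand 13 mm farther back than shut.
Start: joints at [1, 0.313, 0.046, 1.304, 0, 1.431], TCP at [0.24, 0.522, 0.221] pointing down, gripper open.
Joint ranges: [-2.76, 2.76], [-0.86, 1.69], [-1.03, 1.26], [-2.2, 2.34], [-1.47, 1.5], [-3.14, 3.14]. Speed limits (rad/s): [2.57, 2.57, 3.14, 3.14, 3.14, 3.14].

INTERFACE

Orientations are given as a unit quaternion [w, x, y, z].
In Python, from workcell import get_state, cams, workorder gives the robot as it stands.
- The arm moves only by the tool play_rows, never from a script. Its argument "series" is text: rows parted by semicolons, each of 7 numbers parted by spaces: the opening in per cent of the stroke, from 0 (shut) to 100 (fully open), then the shift along the tool's x, y, z in cm, then the turn, a rotation vector about the tool's x, y, z in degrees. A call has 1 to 12 rows; each row shifts and turns the commanded pose from where the row before left it, along the tool's axes as they then stand; what a row does not reach is not made up. A row lasts 1/8 s, in which the tool goes at most 62.5 mm and 10.7 degrees, less where a joint would pass 70% of its speed; a pose out of reach is approached as far as the arm can. A call with a gripper value outside its range is refused whole. The fingers move at their own pace and stop on an object; "newtons" is the grip in N (left out, the last holds). Time passes only in rows, so rows that do not move let the fingers close. It gives the time, the measured TCP pose, the force and the opening at its end, in the units of the state.
- get_state(): the state, without advancing time (a new reading comes with each control period).
- cams.read_camera(name): name is "side" or "top"; returns the picture (400x640x3 uint8, red, green, blue); there is no depth.
- cams.get_calibration(name): a dict with "fx", "fy", "cx", "cy" (pixels), "distortion" ([k1, k2, p1, p2, k3] as OpenCV has them; the pictures are not rectified), "rvec" (rotation vector, rad) and "tvec" (3), from world to camera coordinates, as OpenCV has them. Camera axes: x right, y down, z forward; pixel columns grow to the right and rows downward; lengths in m; the calibration is good to about 2 mm. A picture is of the moment at which its call begins. get_calibration takes no time and is no camera call.
- workorder.hand_in(): hands the job in, once; it reports no verdict.
The state is a dict: "clock": time; "joint_pos": joint angles; "qvel": joint speeds; "tau": joint torques, N m; "tcp_pos": TCP position; "orientation": TCP orientation; "wrist_force": force on the tool from outside, world axes, zero at the start; "ft_torque": the same for the moment, N m; "finger_gap": finger opening in m.
Only numpy, scipy, OpenCV 4.12 (cv2) and the standard library are available. Lean on these libraries where they do the work, as an engineer would, in place of code of your own. Each camera call takes 0.05 s, during which the arm holds its last target.

TASK

The small aluminium tin has been left standing on the bare grey page of the open tackle sample book. Push the tin off the book with a fingertip so that it stands upright and flat on the bench, then turn the half-raised blue leaf over its spine and press it down until it lies fully flat on the grey page. Pick nothing up, do not knock the tin over, leave the other things where they are, and finish clear of everything.

Things in the scene. Friction and masses are not known exactly. Their poses are not given: they have to be found in the camera images.
- book: open sample book, fixed to the bench: a dark wooden base board 176 mm (its x, along the spine) by 304 mm (its y) and 5 mm thick. Origin: centre of the underside, on the bench; z up. Its +y half is the white page that the leaf starts above, its -y half is the grey page where the tin stands and the leaf must end. The spine (a 5 mm steel rod, top 11 mm above the bench, with two end blocks 12 mm wide and 13 mm high) runs along the book's x through its middle
- spine (a point): middle of the hinge axis, 8.5 mm above the bench; axes as the book's
- leaf (a joint): angle of the leaf about the spine (rad): 0 = flat on the white page (+y of the book), pi/2 = standing upright, pi = flat on the grey page (-y), which is its stop. It starts half raised, between 0.6 and 1.0. The hinge has friction (0.15 N m) and the leaf stays at whatever angle it is left; it takes 1 to 3 N at the free edge to move it and must be pushed all the way down
- leaf_edge (a point): middle of the free edge of the leaf, 144 mm from the hinge axis. The leaf is a rigid blue plastic panel, 148 mm along the spine (centred on the book), reaching from 14 to 144 mm from the hinge axis, 5 mm thick, centred on the hinge axis, 0.12 kg, with flush orange, white and brass sample discs on both faces. The point's y axis points from the spine outwards along the leaf
- tin_mid (a point): centre of the closed round aluminium tin, half-way up: 62 mm diameter, 28 mm high, about 0.07 kg, z up. On the book's page the centre stands 19 mm above the bench, on the bench 14 mm
- reel_seat: bystander, near the book's +x edge, loose: black plastic reel seat, 110 mm long along its x, 25 mm wide, 29 mm high; origin at the centre of the underside
- float_a: bystander near the book's +x edge, loose: orange plastic float, 52 mm diameter, 60 mm high; origin at the centre of the underside
- float_b: bystander at the back, loose: second orange float, same size and origin
- dish: bystander at the back, loose: white ceramic dish of brass swivels, 96 mm diameter, 26 mm high; origin at the centre of the underside
- scale: bystander at the back, loose: stainless steel fish scale with hook, about 195 mm along its x, 34 mm wide, 18 mm high; origin at the centre of the underside of its case
- spool: bystander on the right, loose: green plastic line spool, 68 mm diameter, 36 mm high; origin at the centre of the underside
- driver: bystander on the left, loose: screwdriver lying on the bench
Not all that is in view belongs to the job. Of the things like the part that bears tin_mid, leave any that is black; of the rest the larger one is meant.

How it is judged:
On the way, in this order (a step that is already met when the one before it is completed fails the run):
1. the tin stands flat on the bench, off the book (height (world z) of tin_mid between 0.01 and 0.0162 m and angle between tin_mid's own z axis and vertical below 0.06 rad), for 0.2 s.
2. the leaf lies flat on the grey page (value of joint leaf above 3.06 rad), for 0.2 s.
At the end, for the whole second after the job is handed in: The leaf lies flat on the grey page (joint leaf above 3.06 rad) and at rest, and the tin stands upright on the bench, wholly off the book (its centre within about 2 mm of 14 mm above the bench, tilt under 0.06 rad) (all of step 1 and value of joint leaf above 3.06 rad and velocity of joint leaf between -0.05 and 0.05 rad/s); the robot touches nothing.
It fails at once if the tin is lifted (height (world z) of tin_mid above 0.034 m).
It fails at once if the tin is knocked over or off the bench (angle between tin_mid's own z axis and vertical above 0.7 rad or height (world z) of tin_mid below 0 m).
It fails at once if a bystander is picked up or pushed more than 25 mm from its place (distance of any of reel_seat, float_a, float_b, dish, scale, spool, driver from where it was at the start of the episode above 0.025 m).
It also fails if it takes over 58 s, if anything falls off the work surface, if the arm or the gripper's body presses on something with over 40 N, if the wrist force passes 120 N, or if a joint passes its speed limit or range.

## Working session

There is one attempt and no reset: what is moved stays moved. The work goes in short steps, Python scripts to look and compute and a tool call to move; the robot and the scene stay as the last step left them, time stands still between calls to the robot, and variables do not carry over. Pictures are saved under pics/ and viewed, and the job is handed in when it is done.

Besides the shell and the picture viewer there is one more tool, called as name(argument=value, ...), one argument or row to a line, values as JSON. play_rows: Moves the arm, as the interface text tells. Its arguments: {"type":"object","properties":{"series":{"type":"string"},"newtons":{"type":"number"}},"required":["series"]}

```bash
mkdir -p pics; cat > h.py <<'E'
import numpy as np, cv2
from workcell import get_state, cams, workorder
def cal(n):
    c=cams.get_calibration(n);K=np.array([[c['fx'],0,c['cx']],[0,c['fy'],c['cy']],[0,0,1.]])
    return K,np.array(c['distortion'],float),np.array(c['rvec'],float),np.array(c['tvec'],float)
def ray(n,uv):
    K,d,r,t=cal(n);R=cv2.Rodrigues(r)[0]
    p=cv2.undistortPoints(np.array(uv,float).reshape(-1,1,2),K,d).reshape(-1,2)
    D=np.c_[p,np.ones(len(p))]@R
    return -R.T@t.ravel(),D
def onz(n,uv,z):
    o,D=ray(n,uv);return o+D*((z-o[2])/D[:,2])[:,None]
def proj(n,P):
    K,d,r,t=cal(n);return cv2.projectPoints(np.array(P,float).reshape(-1,1,3),r,t,K,d)[0].reshape(-1,2)
def save(n,f):
    im=cams.read_camera(n);cv2.imwrite('pics/'+f,im[:,:,::-1]);return im
E
python3 - <<'E'
from h import *
for n in('side','top'): save(n,n+'0.png');print(n,cal(n)[0].diagonal(),ray(n,[[320,200]]))
print(get_state())
E
```

```text
side [479.57382872 479.57382872   1.        ] (array([-0.05612556, -0.60550246,  1.07296106]), array([[ 0.43944107,  0.4456384 , -0.78024873]]))
top [369.30825176 369.30825176   1.        ] (array([ 0.42926805, -0.0159994 ,  1.01311135]), array([[ 0.15776311,  0.03311979, -0.98700706]]))
{'clock': 0.1, 'joint_pos': array([1.00038595e+00, 3.13904925e-01, 4.50932060e-02, 1.30359341e+00,
       2.96952960e-05, 1.43118916e+00]), 'qvel': array([-0.00012751, -0.00024225,  0.00094691, -0.0016578 ,  0.00085584,
       -0.00020377]), 'tau': array([ 2.37917528e-03, -4.81724596e+01,  2.99244618e+01,  1.27082635e-02,
       -1.71669194e-04,  2.07454133e-05]), 'tcp_pos': array([0.23987012, 0.52206427, 0.22050989]), 'orientation': array([-2.93530006e-04,  2.13739713e-01,  9.76890315e-01, -7.49079106e-04]), 'wrist_force': array([-0.12799422,  0.88411635, -0.46970062]), 'ft_torque': array([-0.00850653, -0.03387782, -0.01322886]), 'finger_gap': 0.08507328342679778}
```

View pics/top0.png

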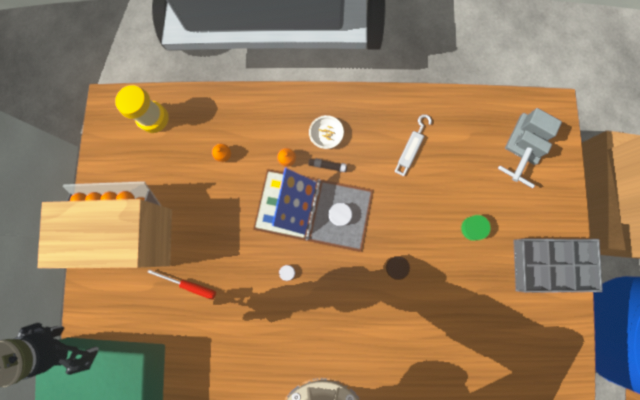

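View pics/side0.png

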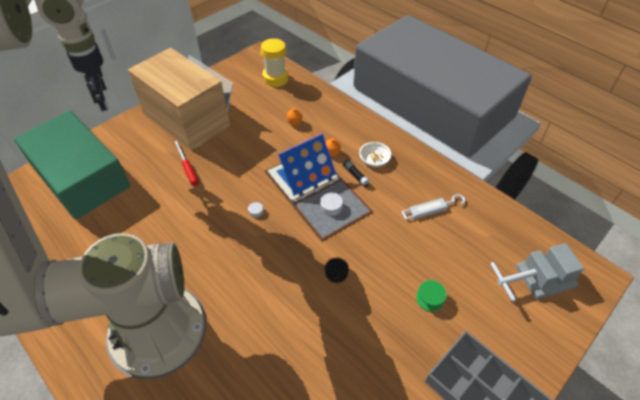

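```bash
python3 - <<'E'
from h import *
im=cv2.imread('pics/top0.png')[140:300,235:435];cv2.imwrite('pics/c1.png',cv2.resize(im,None,fx=4,fy=3.7,interpolation=cv2.INTER_CUBIC)[:592])
im=cv2.imread('pics/side0.png')[120:290,240:440];cv2.imwrite('pics/c2.png',cv2.resize(im,None,fx=3.5,fy=3.5,interpolation=cv2.INTER_CUBIC))
E
```

```text
(no output)
```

View pics/c1.png

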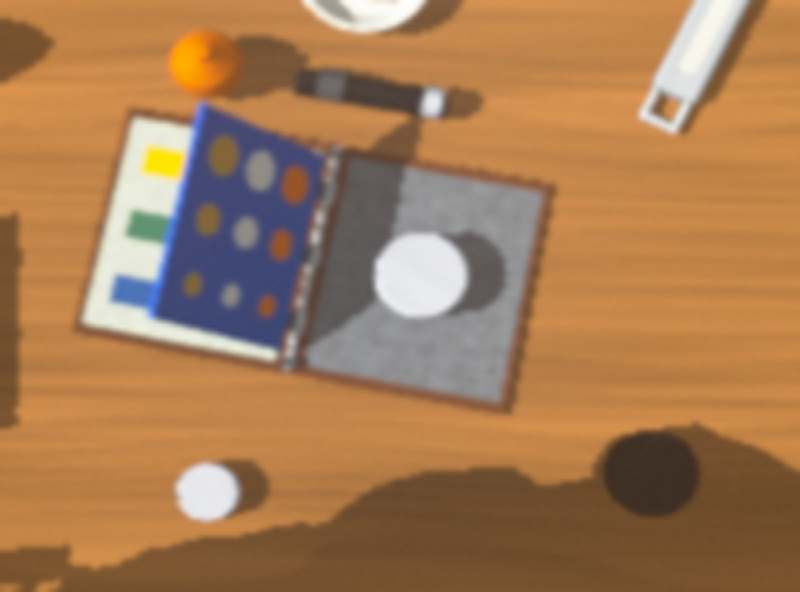

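View pics/c2.png

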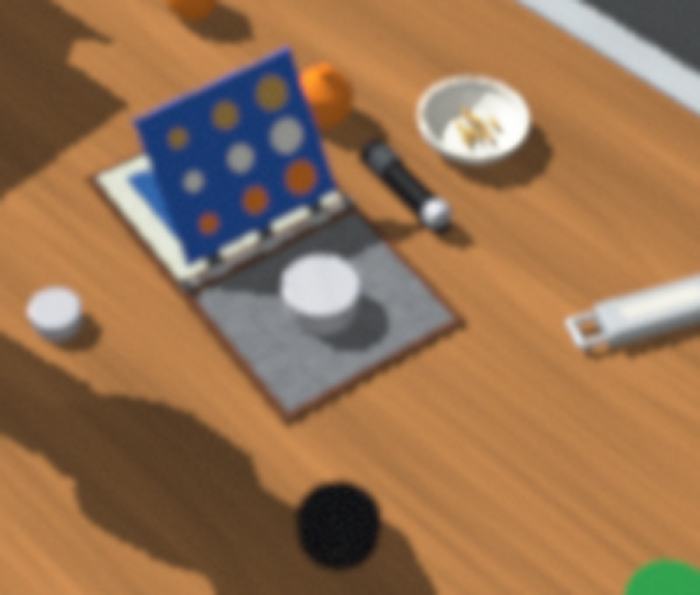

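The three tin-like things in the top view are a silver one at (340,214) on the grey page, a smaller silver one at (287,272), and a black one at (398,267). The black one is excluded. Of the two silver ones, (340,214) is the larger and stands on the book, so it is the one meant; both enlarged crops confirm it.

```bash
cat > m.py <<'E'
from h import *
c=np.array([(133,110),(553,187),(510,410),(78,328)],float);uv=c/[4,3.7]+[235,140]
P=onz('top',uv,.005);print('top corners',P.round(4)[:,:2])
c2=np.array([(290,420),(465,323),(92,180)],float)/3.5+[240,120]
Q=onz('side',c2,.005);print('side: near-right, far-right, near-left?',Q.round(4)[:,:2])
ctr=P.mean(0)[:2];ex=(P[0]+P[1]-P[2]-P[3])[:2];ey=(P[0]+P[3]-P[1]-P[2])[:2]
print('ctr',ctr,np.linalg.norm(ex)/2,np.linalg.norm(ey)/2,np.degrees(np.arctan2(ex[1],ex[0])),np.degrees(np.arctan2(-ey[0],ey[1])))
for n,roi in(('top',(180,255,300,380)),('side',(180,240,310,350))):
    im=cv2.imread(f'pics/{n}0.png');h=cv2.cvtColor(im,cv2.COLOR_BGR2HSV)
    m=((h[:,:,2]>185)&(h[:,:,1]<40)).astype(np.uint8);mm=np.zeros_like(m);a,b,c_,d=roi
    if n=='top':c_=322
    mm[a:b,c_:d]=m[a:b,c_:d]
    k,l,s,cc=cv2.connectedComponentsWithStats(mm);i=1+s[1:,4].argmax()
    print(n,s[i],cc[i],onz(n,[cc[i]],.033))
    o=(((h[:,:,0]<20)&(h[:,:,1]>220)&(h[:,:,2]>200))).astype(np.uint8)
E
python3 m.py
```

```text
top corners [[ 0.6745  0.1654]
 [ 0.6193 -0.1293]
 [ 0.4528 -0.1001]
 [ 0.5078  0.1967]]
side: near-right, far-right, near-left? [[ 0.4545 -0.0984]
 [ 0.6196 -0.131 ]
 [ 0.508   0.1959]]
ctr [0.56358998 0.03317074] 0.16930184007241178 0.3008504695484279 -10.276565030594483 -10.552247766661292
top [329 203  22  23 410] [339.48780488 213.98780488] [[ 0.54890516 -0.03594485  0.033     ]]
side [321 194  21  16 279] [330.90681004 201.30107527] [[ 0.54784719 -0.0360925   0.033     ]]
```

play_rows(
  series="35 0 0 0 0 0 9.5;35 0 0 0 0 0 9.5;35 0 0 0 0 0 9.5;35 0 0 0 0 0 9.5;35 0 0 0 0 0 9.5;35 0 0 0 0 0 9.5;35 0 0 0 0 0 9.5;35 0 0 0 0 0 9.2;35 0 0 0 0 0 0",
  newtons=40,
)

```text
clock: 1.23
tcp_pos: [0.24, 0.5222, 0.2209]
orientation: [0.0, 0.768, 0.641, -0.0]
wrist_force: [-0.3, -0.5, -1.5]
finger_gap: 0.03
```

```bash
cat >> h.py <<'E'
CT=np.array([.5636,.0332]);a=np.radians(-10.4);EX=np.array([np.cos(a),np.sin(a)]);EY=np.array([-np.sin(a),np.cos(a)])
def book(p): d=np.asarray(p)[:2]-CT;return np.array([d@EX,d@EY])
def st():
    s=get_state();q=s['orientation'];from scipy.spatial.transform import Rotation as R_
    R=R_.from_quat([q[1],q[2],q[3],q[0]]).as_matrix()
    print('t',round(s['clock'],2),'book',book(s['tcp_pos']).round(4),'z',s['tcp_pos'][2].round(4),'F',s['wrist_force'].round(1),'gap',round(s['finger_gap'],4),'j6',s['joint_pos'][5].round(2))
    return s,R
def need(bx,by,z):
    s,R=st();w=CT+bx*EX+by*EY;d=np.r_[w,z]-s['tcp_pos']
    print('tool cm',(R.T@d*100).round(2));
    Rd=np.c_[np.r_[EY,0],np.r_[EX,0],[0,0,-1]]
    from scipy.spatial.transform import Rotation as R_
    print('turn deg',np.degrees(R_.from_matrix(R.T@Rd).as_rotvec()).round(2))
E
python3 - <<'E'
from h import *
need(-.0024,-.024,.2)
# leaf edge pixels: corners of far edge in both views
t=np.array([(203,104),(153,316)])/[4,3.7]+[235,140]; s=np.array([(292,50),(135,122)])/3.5+[240,120]
o1,D1=ray('top',t);o2,D2=ray('side',s)
for d1,d2 in zip(D1,D2):
    A=np.c_[d1,-d2];k=np.linalg.lstsq(A,o2-o1,rcond=None)[0];p=(o1+k[0]*d1+o2+k[1]*d2)/2
    b=book(p);print('leaf corner',b,p[2],'gap',np.linalg.norm(o1+k[0]*d1-o2-k[1]*d2),'th',np.arctan2(p[2]-.0085,b[1]),np.hypot(p[2]-.0085,b[1]))
for n,uv,z in(('scale',(403,173),.015),('spool',(476,227),.036),('floata',(286,157),.05),('black',(397,267),.028)):print(n,book(onz('top',[uv],z)[0]))
E
```

```text
t 1.23 book [-0.4066  0.4226] z 0.2209 F [-0.3 -0.5 -1.5] gap 0.03 j6 2.75
tool cm [-44.74  40.33   2.11]
turn deg [-0.02  0.05  0.11]
leaf corner [0.07356262 0.08045944] 0.12767778140368435 gap 0.0030052801132709507 th 0.9769634637643158 0.14379521696540234
leaf corner [-0.07284871  0.08049341] 0.12892902637301606 gap 0.0008834341920909586 th 0.98160243037056 0.14485282072851136
scale [ 0.14677429 -0.22104101]
spool [ 0.03459736 -0.43491738]
floata [0.11962055 0.10063259]
black [-0.10969617 -0.24647237]
```

play_rows(
  series="35 -3.7 3.4 0 0 0 0;35 -3.7 3.4 0 0 0 0;35 -3.7 3.4 0 0 0 0;35 -3.7 3.4 0 0 0 0;35 -3.7 3.4 0 0 0 0;35 -3.7 3.4 0 0 0 0;35 -3.7 3.4 0 0 0 0;35 -3.7 3.4 0 0 0 0;35 -3.7 3.4 0 0 0 0;35 -3.7 3.4 0 0 0 0;35 -3.7 3.3 0 0 0 0;35 -4 3.0 2 0 0 0",
)

```text
clock: 2.72
tcp_pos: [0.5579, 0.0086, 0.2024]
orientation: [0.001, 0.767, 0.642, 0.001]
wrist_force: [2.1, 1.1, 0.1]
finger_gap: 0.03
```

```bash
python3 - <<'E'
from h import *
need(-.0024,-.024,.06)
im=save('side','side1.png');need(-.0024,-.024,.06)
cv2.imwrite('pics/c3.png',cv2.resize(im[60:290,220:460,::-1],None,fx=2.5,fy=2.5,interpolation=cv2.INTER_CUBIC))
E
```

```text
t 2.73 book [-0.0011 -0.0252] z 0.2024 F [2.1 1.1 0.1] gap 0.03 j6 1.62
tool cm [ 0.12 -0.18 14.24]
turn deg [ 0.2  -0.03  0.22]
t 2.77 book [ 0.0007 -0.0301] z 0.1983 F [ 3.6 -3.9 -1.2] gap 0.0298 j6 1.62
tool cm [ 0.65 -0.32 13.83]
turn deg [ 0.04  0.18 -0.05]
```

View pics/c3.png

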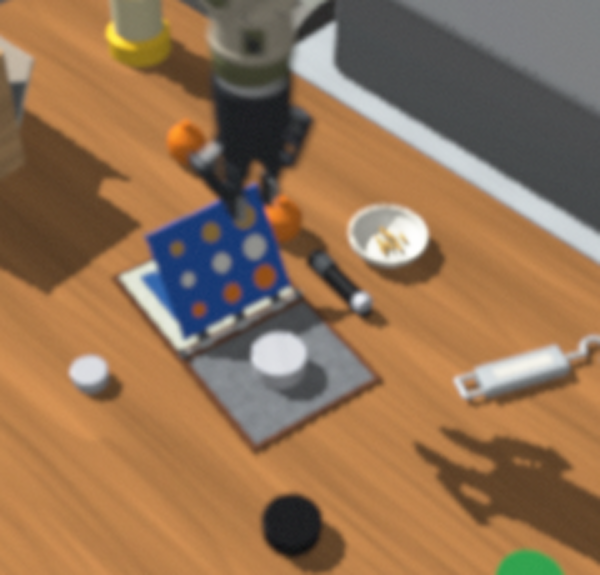

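The picture shows the gripper hanging above the spine and the tin still at crop (279,358). Next I settle the arm and lower it.

play_rows(
  series="35 0 0 0 0 0 0;35 0 0 0 0 0 0;35 0 0 0 0 0 0",
)

```text
clock: 3.15
tcp_pos: [0.5557, 0.0113, 0.2019]
orientation: [0.0, 0.767, 0.641, 0.0]
wrist_force: [0.1, 0.4, -0.1]
finger_gap: 0.0301
```

```bash
python3 -c "
from h import *
need(-.0024,-.024,.04)"
```

```text
t 3.15 book [-0.0038 -0.0229] z 0.2019 F [ 0.1  0.4 -0.1] gap 0.0301 j6 1.63
tool cm [-0.11  0.13 16.19]
turn deg [ 0.04 -0.01  0.16]
```

play_rows(
  series="35 -0.1 0.1 2.5 0 0 0;35 0 0 3 0 0 0;35 0 0 3 0 0 0;35 0 0 3 0 0 0;35 0 0 2.5 0 0 0;35 0 0 1.5 0 0 0;35 0 0 0.2 0 0 0;35 0 0 0 0 0 0;35 0 0 0 0 0 0",
)

```text
clock: 4.28
tcp_pos: [0.5578, 0.009, 0.0454]
orientation: [0.001, 0.768, 0.64, 0.001]
wrist_force: [-0.3, 0.1, 0.1]
finger_gap: 0.0304
```

```bash
python3 - <<'E'
from h import *
st()
im=save('side','side2.png')
cv2.imwrite('pics/c4.png',cv2.resize(im[110:260,250:400,::-1],None,fx=4,fy=4,interpolation=cv2.INTER_CUBIC))
print(proj('side',[get_state()['tcp_pos']]))
E
```

```text
t 4.28 book [-0.0014 -0.0249] z 0.0454 F [-0.3  0.1  0.1] gap 0.0304 j6 1.62
[[321.98812908 187.71682998]]
```

View pics/c4.png

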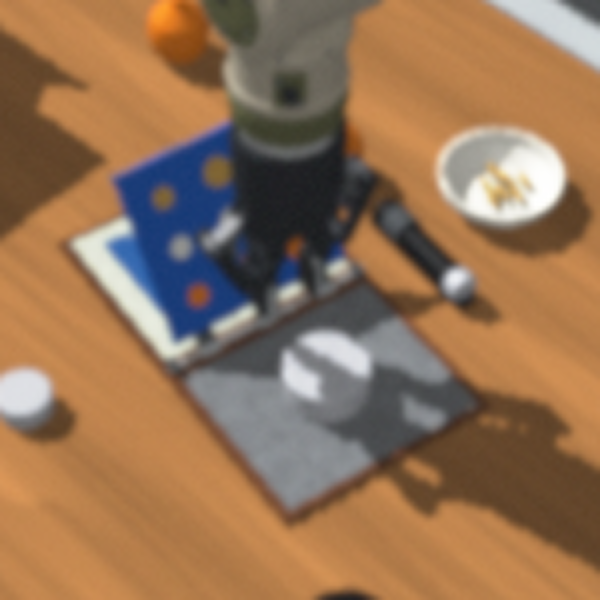

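play_rows(
  series="35 0.1 -0.1 0.5 0 0 0;35 0 0 0.5 0 0 0;35 0 0 0 0 0 0;35 0 0 0 0 0 0",
)

```text
clock: 4.82
tcp_pos: [0.5559, 0.0102, 0.0342]
orientation: [-0.0, 0.768, 0.64, -0.0]
wrist_force: [0.5, 0.1, 0.7]
finger_gap: 0.0298
```

play_rows(
  series="35 0 0 0.3 0 0 0;35 0 0 0.2 0 0 0;35 0 0 0 0 0 0;35 0 0 0 0 0 0",
)

```text
clock: 5.32
tcp_pos: [0.556, 0.0102, 0.0293]
orientation: [-0.0, 0.768, 0.64, 0.0]
wrist_force: [-0.0, 0.1, -0.9]
finger_gap: 0.03
```

```bash
python3 - <<'E'
from h import *
st()
im=save('side','side3.png')
cv2.imwrite('pics/c5.png',cv2.resize(im[140:240,270:370,::-1],None,fx=6,fy=6,interpolation=cv2.INTER_CUBIC))
print(proj('side',[get_state()['tcp_pos'],get_state()['tcp_pos']-[0,0,.019]]))
E
```

```text
t 5.33 book [-0.0033 -0.024 ] z 0.0293 F [-0.   0.1 -0.9] gap 0.03 j6 1.63
[[321.25523677 191.42557068]
 [321.24556427 195.67275792]]
```

View pics/c5.png

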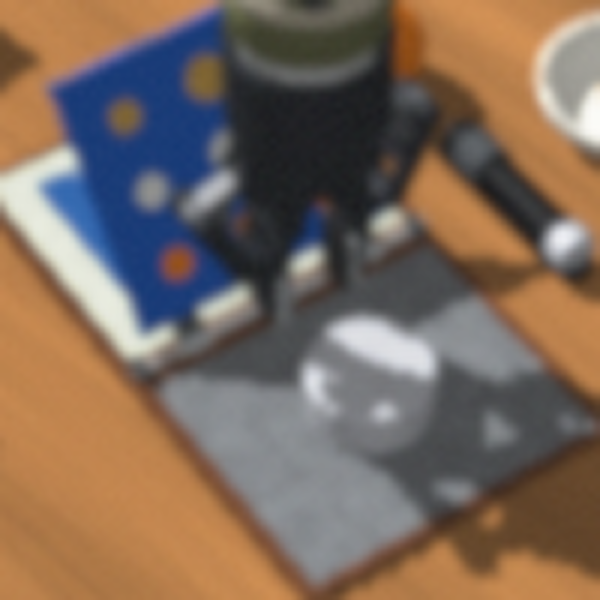

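play_rows(
  series="35 0 0 0.2 0 0 0;35 0 0 0 0 0 0;35 0 0 0 0 0 0",
)

```text
clock: 5.75
tcp_pos: [0.556, 0.0102, 0.0273]
orientation: [-0.0, 0.768, 0.64, 0.0]
wrist_force: [0.2, -0.1, 0.7]
finger_gap: 0.0298
```

play_rows(
  series="35 0 0 0.2 0 0 0;35 0 0 0 0 0 0;35 0 0 0 0 0 0",
)

```text
clock: 6.12
tcp_pos: [0.556, 0.0102, 0.0253]
orientation: [-0.0, 0.768, 0.64, 0.0]
wrist_force: [-0.0, 0.8, 1.3]
finger_gap: 0.0297
```

play_rows(
  series="35 0 0 0.2 0 0 0;35 0 0 0 0 0 0;35 0 0 0 0 0 0",
)

```text
clock: 6.5
tcp_pos: [0.556, 0.0102, 0.0233]
orientation: [-0.0, 0.768, 0.64, 0.0]
wrist_force: [-0.1, -0.2, -0.3]
finger_gap: 0.03
```

play_rows(
  series="35 -0.5 0 0 0 0 0;35 -0.4 0 0 0 0 0;35 -0.4 0 0 0 0 0;35 -0.4 0 0 0 0 0;35 -0.4 0 0 0 0 0;35 -0.4 0 0 0 0 0;35 -0.4 0 0 0 0 0;35 -0.4 0 0 0 0 0;35 -0.4 0 0 0 0 0;35 -0.4 0 0 0 0 0;35 0 0 0 0 0 0",
)

```text
clock: 7.88
tcp_pos: [0.5486, -0.0304, 0.0233]
orientation: [-0.0, 0.768, 0.64, 0.0]
wrist_force: [-0.2, -0.5, -0.2]
finger_gap: 0.03
```

```bash
python3 - <<'E'
from h import *
st()
im=save('side','side4.png')
cv2.imwrite('pics/c6.png',cv2.resize(im[140:260,270:390,::-1],None,fx=5,fy=5,interpolation=cv2.INTER_CUBIC))
E
```

```text
t 7.88 book [-0.0033 -0.0653] z 0.0233 F [-0.2 -0.5 -0.2] gap 0.03 j6 1.55
```

View pics/c6.png

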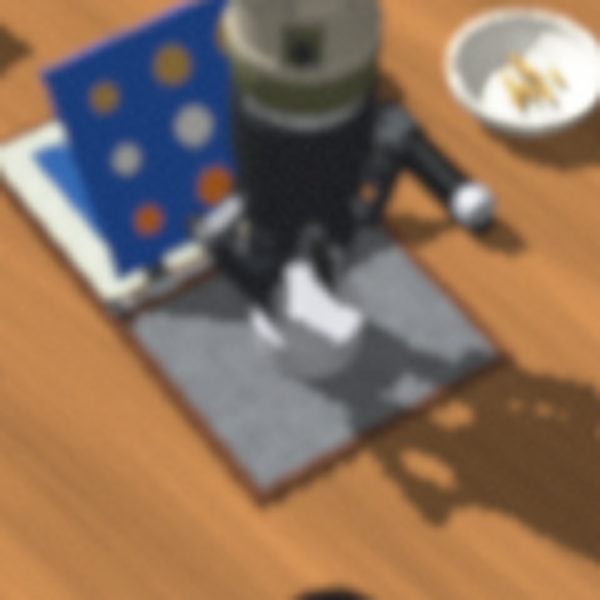

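The tin is moving ahead of the two fingertips, at crop (310,330), and stays upright.

play_rows(
  series="35 -0.5 0 0 0 0 0;35 -0.5 0 0 0 0 0;35 -0.5 0 0 0 0 0;35 -0.5 0 0 0 0 0;35 -0.5 0 0 0 0 0;35 -0.5 0 0 0 0 0;35 -0.5 0 0 0 0 0;35 -0.5 0 0 0 0 0;35 -0.5 0 0 0 0 0;35 -0.5 0 0 0 0 0;35 0 0 0 0 0 0",
)

```text
clock: 9.3
tcp_pos: [0.5396, -0.0797, 0.0233]
orientation: [0.0, 0.768, 0.64, 0.0]
wrist_force: [0.4, 0.2, -0.5]
finger_gap: 0.0296
```

```bash
python3 - <<'E'
from h import *
st()
im=save('side','side5.png')
cv2.imwrite('pics/c7.png',cv2.resize(im[140:260,270:390,::-1],None,fx=5,fy=5,interpolation=cv2.INTER_CUBIC))
E
```

```text
t 9.3 book [-0.0033 -0.1154] z 0.0233 F [ 0.4  0.2 -0.5] gap 0.0296 j6 1.46
```

View pics/c7.png

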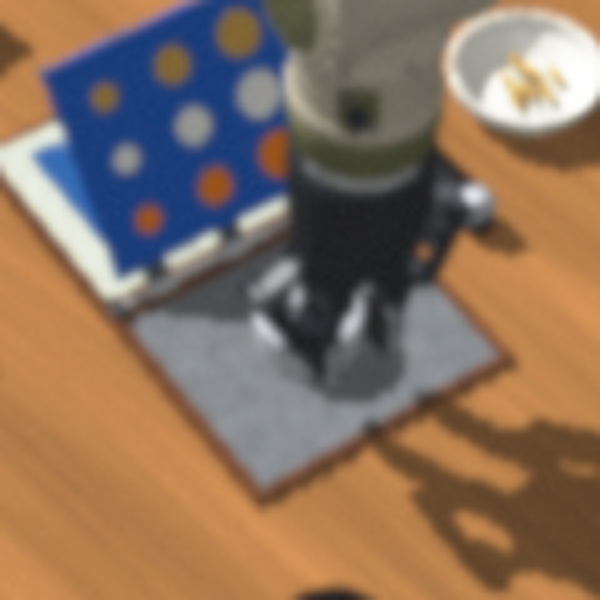

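```bash
python3 - <<'E'
from h import *
for by in(-.0706,-.11,-.13,-.153):
    w=CT-.0024*EX+by*EY;print(by,proj('side',[np.r_[w,.033]]),((proj('side',[np.r_[w,.033]])-[270,140])*5).round(),proj('top',[np.r_[w,.033]]))
im=save('top','top5.png')
cv2.imwrite('pics/c8.png',cv2.resize(im[150:270,270:420,::-1],None,fx=4.8,fy=4.8,interpolation=cv2.INTER_CUBIC))
E
```

```text
-0.0706 [[330.99709019 201.11553151]] [[305. 306.]] [[339.4341975  214.13951974]]
-0.11 [[339.28416017 210.42938626]] [[346. 352.]] [[353.93499926 217.01860525]]
-0.13 [[343.59032387 215.26899484]] [[368. 376.]] [[361.30920866 218.48198082]]
-0.153 [[348.62765321 220.93026069]] [[393. 405.]] [[369.79799957 220.16591097]]
```

View pics/c8.png

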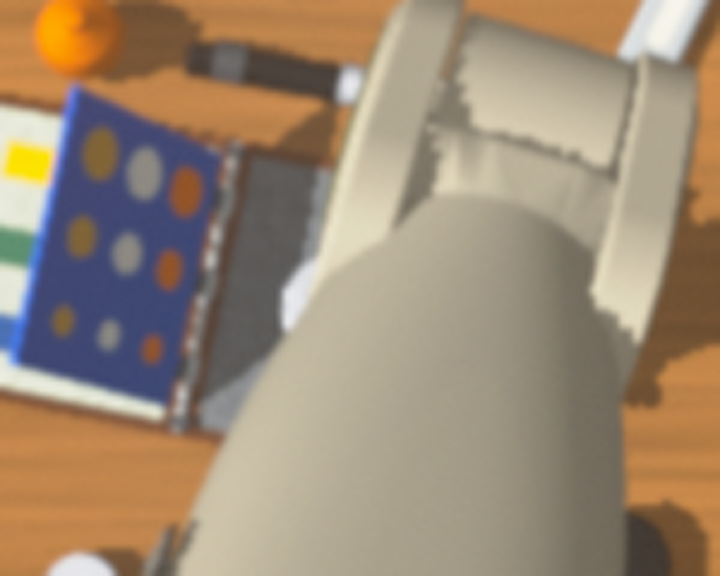

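```bash
python3 - <<'E'
from h import *
im=cv2.imread('pics/side5.png')
c=cv2.resize(im[185:230,310:365],None,fx=13,fy=13,interpolation=cv2.INTER_CUBIC)
c=np.clip(255*(c/255.)**.6,0,255).astype(np.uint8)
s=get_state()['tcp_pos']
for z,col in((.033,(0,255,255)),(.019,(0,255,0)),(.005,(0,0,255))):
  for t in np.linspace(0,6.28,24):
    w=CT-.0024*EX-.0706*EY;p=proj('side',[[w[0]+.031*np.cos(t),w[1]+.031*np.sin(t),z]])[0]
    cv2.circle(c,tuple(((p-[310,185])*13).astype(int)),2,col,-1)
for sx in(-1,1):
  for k in(-.011,.011):
    q=s[:2]+EX*sx*.015+EY*k
    a_,b_=proj('side',[np.r_[q,.0233],np.r_[q,.0083]]);cv2.line(c,tuple(((a_-[310,185])*13).astype(int)),tuple(((b_-[310,185])*13).astype(int)),(255,0,255),1)
cv2.imwrite('pics/c9.png',c)
E
```

```text
(no output)
```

View pics/c9.png

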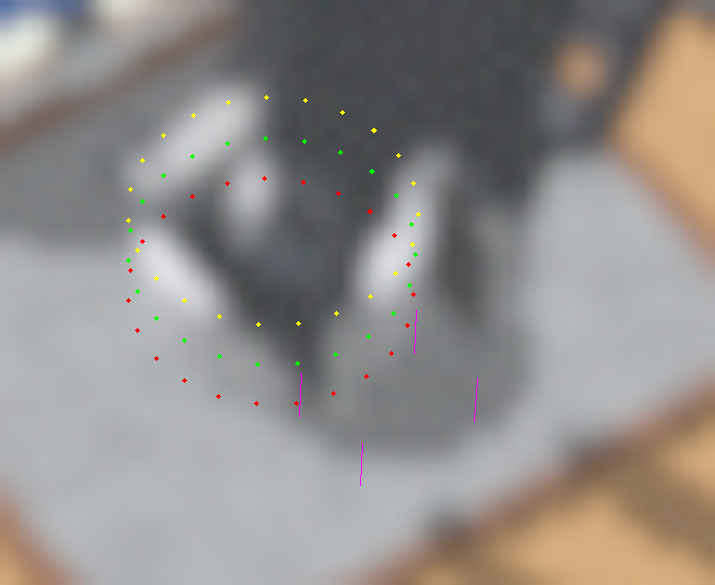

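The push missed. Both views show the tin still in its old place: the left edge is at top px 329, and the rim matches the original outline. The tips ran above it, so they stand further back than I assumed. I raise, go back, and measure the tip height before trying again.

play_rows(
  series="35 0 0 -1.5 0 0 0;35 0 0 -1.5 0 0 0;35 2 0 -1 0 0 0;35 3 0 0 0 0 0;35 3 0 0 0 0 0;35 1.2 0 0 0 0 0;35 0 0 0 0 0 0;35 0 0 0 0 0 0;35 0 0 0 0 0 0",
)

```text
clock: 10.52
tcp_pos: [0.5561, 0.0104, 0.0633]
orientation: [-0.0, 0.769, 0.64, -0.0]
wrist_force: [0.3, -0.6, -0.5]
finger_gap: 0.0299
```

```bash
python3 - <<'E'
from h import *
s,R=st()
im=save('side','side6.png');im2=save('top','top6.png')
c=cv2.resize(im[130:230,270:370,::-1],None,fx=6,fy=6,interpolation=cv2.INTER_CUBIC);c=np.clip(255*(c/255.)**.6,0,255).astype(np.uint8)
for dz in(0,-.019):
  for sx in(-1,1):
    q=np.r_[s['tcp_pos'][:2]+EX*sx*.015,s['tcp_pos'][2]+dz];p=proj('side',[q])[0];cv2.circle(c,tuple(((p-[270,130])*6).astype(int)),3,(0,0,255) if dz else (0,255,0),-1)
cv2.imwrite('pics/c10.png',c)
cv2.imwrite('pics/c11.png',cv2.resize(im2[150:270,270:420,::-1],None,fx=4.8,fy=4.8,interpolation=cv2.INTER_CUBIC))
E
```

```text
t 10.53 book [-0.0033 -0.0238] z 0.0633 F [ 0.3 -0.6 -0.5] gap 0.0299 j6 1.63
```

View pics/c10.png

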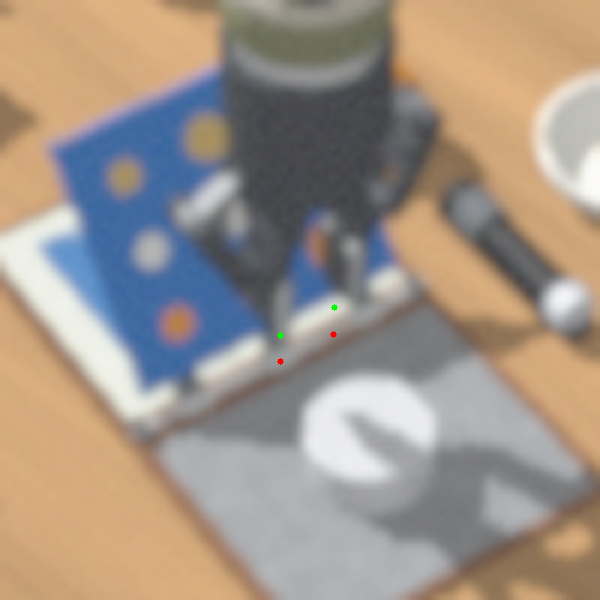

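View pics/c11.png

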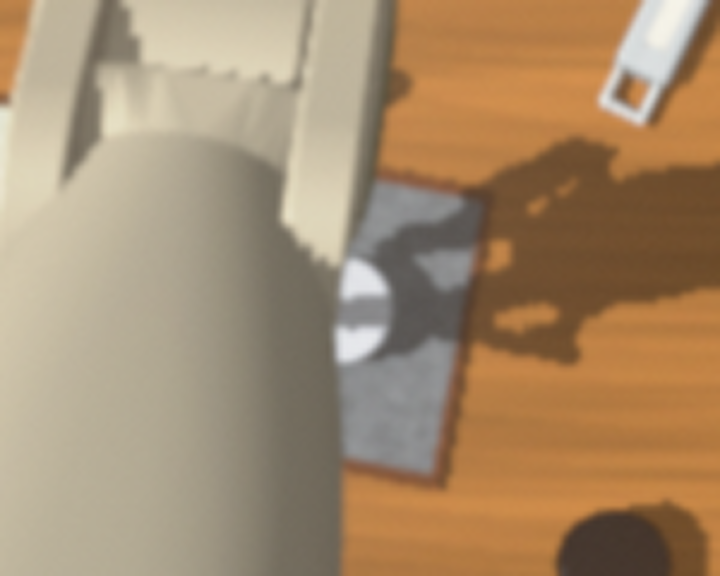

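play_rows(
  series="35 0 0 2 0 0 0;35 0 0 2 0 0 0;35 0 0 0.2 0 0 0;35 0 0 0.2 0 0 0;35 0 0 0 0 0 0;35 0 0 0 0 0 0",
)

```text
clock: 11.38
tcp_pos: [0.5567, 0.0111, 0.02]
orientation: [0.0, 0.768, 0.64, 0.0]
wrist_force: [0.1, -0.4, 0.3]
finger_gap: 0.0298
```

play_rows(
  series="35 0 0 0.2 0 0 0;35 0 0 0.1 0 0 0;35 0 0 0 0 0 0",
)

```text
clock: 11.75
tcp_pos: [0.556, 0.0112, 0.0162]
orientation: [-0.0, 0.768, 0.64, -0.0]
wrist_force: [-0.2, 0.0, -0.7]
finger_gap: 0.0298
```

play_rows(
  series="35 0 0 0.2 0 0 0;35 0 0 0.1 0 0 0;35 0 0 0 0 0 0",
)

```text
clock: 12.12
tcp_pos: [0.556, 0.0112, 0.0131]
orientation: [-0.0, 0.768, 0.64, -0.0]
wrist_force: [0.9, 0.8, -1.4]
finger_gap: 0.0299
```

```bash
python3 - <<'E'
from h import *
s,R=st()
im=save('side','side7.png')
c=cv2.resize(im[150:220,290:360,::-1],None,fx=8.5,fy=8.5,interpolation=cv2.INTER_CUBIC);c=np.clip(255*(c/255.)**.6,0,255).astype(np.uint8)
for dz in(0,-.019):
  for sx in(-1,1):
    q=np.r_[s['tcp_pos'][:2]+EX*sx*.015,s['tcp_pos'][2]+dz];p=proj('side',[q])[0];cv2.circle(c,tuple(((p-[290,150])*8.5).astype(int)),3,(0,0,255) if dz else (0,255,0),-1)
cv2.imwrite('pics/c12.png',c)
E
```

```text
t 12.12 book [-0.0035 -0.023 ] z 0.0131 F [ 0.9  0.8 -1.4] gap 0.0299 j6 1.63
```

View pics/c12.png

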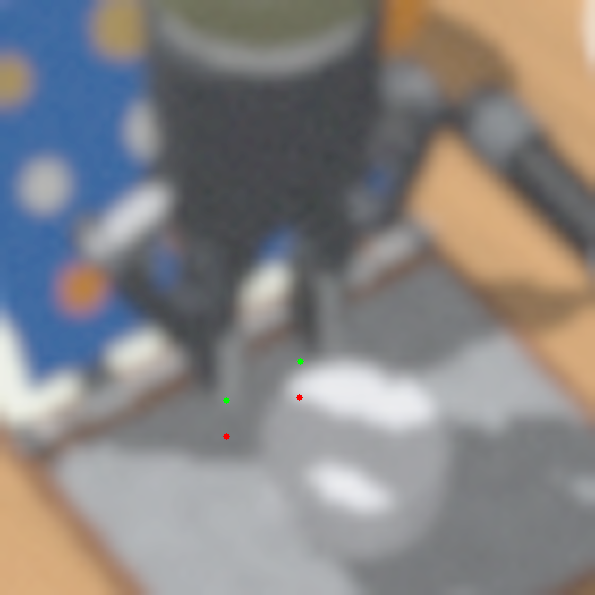

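play_rows(
  series="35 0 0 0.2 0 0 0;35 0 0 0.1 0 0 0;35 0 0 0 0 0 0",
)

```text
clock: 12.55
tcp_pos: [0.556, 0.0112, 0.0101]
orientation: [-0.0, 0.768, 0.64, -0.0]
wrist_force: [0.5, -0.3, 0.9]
finger_gap: 0.03
```

play_rows(
  series="35 0 0 0.2 0 0 0;35 0 0 0 0 0 0;35 0 0 0 0 0 0",
)

```text
clock: 12.92
tcp_pos: [0.5562, 0.0112, 0.0083]
orientation: [-0.0, 0.768, 0.64, 0.0]
wrist_force: [-0.0, -0.4, 0.2]
finger_gap: 0.0298
```

play_rows(
  series="35 0 0 0.2 0 0 0;35 0 0 0 0 0 0;35 0 0 0 0 0 0",
)

```text
clock: 13.3
tcp_pos: [0.5561, 0.0112, 0.0063]
orientation: [-0.0, 0.768, 0.64, 0.0]
wrist_force: [-0.1, -0.6, -0.1]
finger_gap: 0.0301
```

play_rows(
  series="35 0 0 0.2 0 0 0;35 0 0 0 0 0 0;35 0 0 0 0 0 0",
)

```text
clock: 13.68
tcp_pos: [0.5562, 0.0112, 0.0043]
orientation: [-0.0, 0.768, 0.64, 0.0]
wrist_force: [0.4, 0.7, -0.1]
finger_gap: 0.0298
```

```bash
python3 - <<'E'
from h import *
s,R=st()
im=save('side','side8.png')
c=cv2.resize(im[150:220,290:360,::-1],None,fx=8.5,fy=8.5,interpolation=cv2.INTER_CUBIC);c=np.clip(255*(c/255.)**.6,0,255).astype(np.uint8)
for dz in(0,-.019):
  for sx in(-1,1):
    q=np.r_[s['tcp_pos'][:2]+EX*sx*.015,s['tcp_pos'][2]+dz];p=proj('side',[q])[0];cv2.circle(c,tuple(((p-[290,150])*8.5).astype(int)),3,(0,0,255) if dz else (0,255,0),-1)
cv2.imwrite('pics/c13.png',c)
E
```

```text
t 13.68 book [-0.0033 -0.023 ] z 0.0043 F [ 0.4  0.7 -0.1] gap 0.0298 j6 1.63
```

View pics/c13.png

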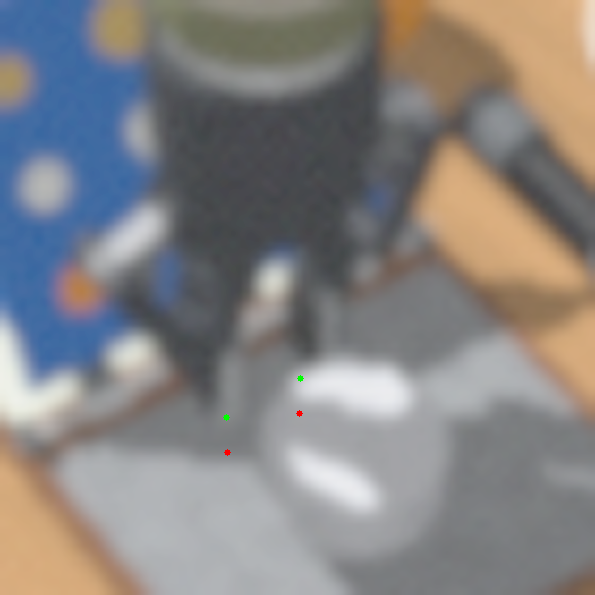

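play_rows(
  series="35 0 0 0.2 0 0 0;35 0 0 0 0 0 0;35 0 0 0 0 0 0",
)

```text
clock: 14.1
tcp_pos: [0.5561, 0.0112, 0.0023]
orientation: [-0.0, 0.768, 0.64, 0.0]
wrist_force: [0.6, 0.2, 0.6]
finger_gap: 0.03
```

play_rows(
  series="35 0 0 0.2 0 0 0;35 0 0 0 0 0 0;35 0 0 0 0 0 0",
)

```text
clock: 14.48
tcp_pos: [0.5562, 0.0112, 0.0003]
orientation: [-0.0, 0.768, 0.64, 0.0]
wrist_force: [0.0, 0.1, -0.4]
finger_gap: 0.0296
```

play_rows(
  series="35 0 0 0.2 0 0 0;35 0 0 0 0 0 0;35 0 0 0 0 0 0",
)

```text
clock: 14.85
tcp_pos: [0.5561, 0.0112, -0.0018]
orientation: [-0.0, 0.768, 0.64, 0.0]
wrist_force: [0.3, -0.2, 0.4]
finger_gap: 0.0302
```

play_rows(
  series="35 0 0 0.1 0 0 0;35 0 0 0 0 0 0;35 0 0 0 0 0 0",
)

```text
clock: 15.22
tcp_pos: [0.5562, 0.0112, -0.0027]
orientation: [-0.0, 0.768, 0.64, 0.0]
wrist_force: [0.0, 0.4, -0.1]
finger_gap: 0.0298
```

```bash
python3 - <<'E'
from h import *
s,R=st()
im=save('side','side9.png')
c=cv2.resize(im[160:210,295:345,::-1],None,fx=12,fy=12,interpolation=cv2.INTER_CUBIC);c=np.clip(255*(c/255.)**.6,0,255).astype(np.uint8)
for z,col in((.005,(255,0,0)),(.020,(0,255,0))):
 for by in(-.03,-.02,-.01,0,.01):
  for bx in(-.03,-.015,0,.015,.03):
    q=np.r_[CT+bx*EX+by*EY,z];p=proj('side',[q])[0];cv2.circle(c,tuple(((p-[295,160])*12).astype(int)),2 if bx else 4,col,-1)
cv2.imwrite('pics/c14.png',c)
E
```

```text
t 15.22 book [-0.0033 -0.023 ] z -0.0027 F [ 0.   0.4 -0.1] gap 0.0298 j6 1.63
```

View pics/c14.png

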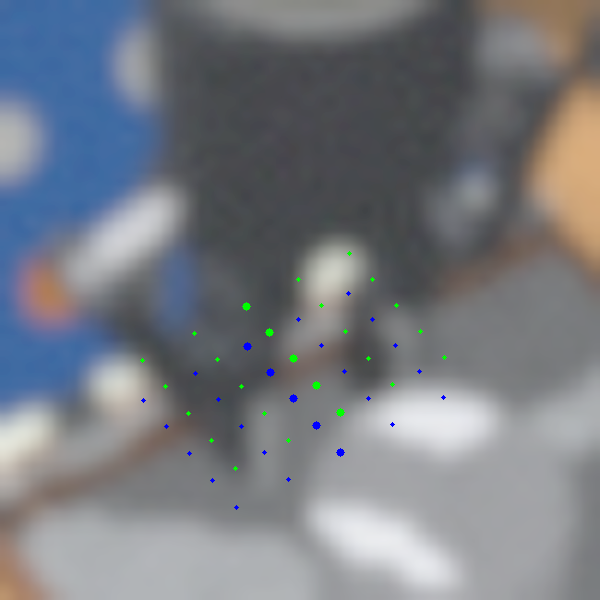

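The tips now stand just above the page, at about crop (255,480) and (385,385). The true tip height is therefore roughly the reported z plus 1 cm, about 28 mm higher than the given geometry says. I push at this height and check by picture.

play_rows(
  series="35 -0.4 0 0 0 0 0;35 -0.4 0 0 0 0 0;35 -0.4 0 0 0 0 0;35 -0.4 0 0 0 0 0;35 -0.4 0 0 0 0 0;35 -0.4 0 0 0 0 0;35 -0.4 0 0 0 0 0;35 -0.4 0 0 0 0 0;35 0 0 0 0 0 0",
)

```text
clock: 16.4
tcp_pos: [0.5503, -0.0206, -0.0027]
orientation: [-0.0, 0.768, 0.64, -0.0]
wrist_force: [-0.2, -0.4, -0.9]
finger_gap: 0.0301
```

```bash
cat > v.py <<'E'
import sys
from h import *
n,out,u0,v0,w,h,f=sys.argv[1],sys.argv[2],*map(int,sys.argv[3:8])
st();im=save(n,'full_'+out)
c=cv2.resize(im[v0:v0+h,u0:u0+w,::-1],None,fx=f,fy=f,interpolation=cv2.INTER_CUBIC);cv2.imwrite('pics/'+out,np.clip(255*(c/255.)**.6,0,255).astype(np.uint8))
E
python3 v.py side d1.png 290 150 90 90 6
```

```text
t 16.4 book [-0.0034 -0.0553] z -0.0027 F [-0.2 -0.4 -0.9] gap 0.0301 j6 1.57
```

View pics/d1.png

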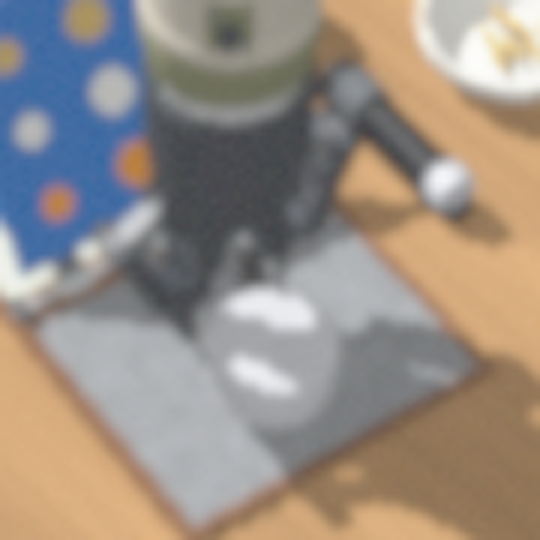

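The tin is moving with the fingers. Its top centre is now at px (335,207), book y about -0.093, and it is upright.

play_rows(
  series="35 -0.5 0 0 0 0 0;35 -0.5 0 0 0 0 0;35 -0.5 0 0 0 0 0;35 -0.5 0 0 0 0 0;35 -0.5 0 0 0 0 0;35 -0.5 0 0 0 0 0;35 -0.5 0 0 0 0 0;35 -0.5 0 0 0 0 0;35 -0.5 0 0 0 0 0;35 -0.5 0 0 0 0 0;35 0 0 0 0 0 0",
)

```text
clock: 17.82
tcp_pos: [0.5414, -0.0699, -0.0027]
orientation: [0.0, 0.768, 0.64, -0.0]
wrist_force: [-1.4, -0.2, 0.7]
finger_gap: 0.0296
```

```bash
python3 v.py side d2.png 300 160 90 90 6
```

```text
t 17.82 book [-0.0033 -0.1054] z -0.0027 F [-1.4 -0.2  0.7] gap 0.0296 j6 1.48
```

View pics/d2.png

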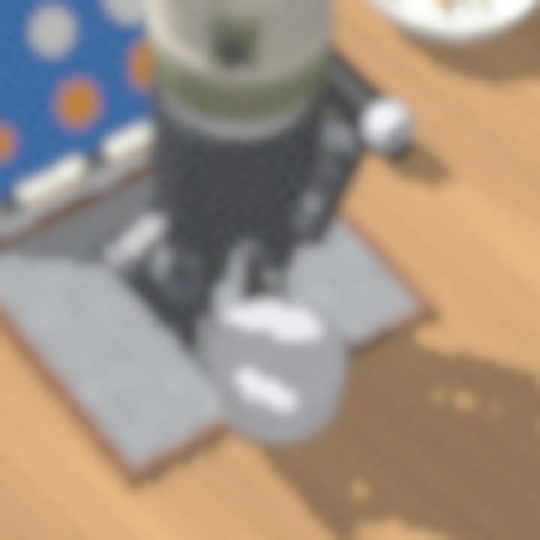

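The tin's centre is nearly over the page edge and it is still stable. I carry on slowly over the edge.

play_rows(
  series="35 -0.4 0 0 0 0 0;35 -0.3 0 0 0 0 0;35 -0.3 0 0 0 0 0;35 -0.3 0 0 0 0 0;35 -0.3 0 0 0 0 0;35 -0.4 0 0 0 0 0;35 -0.4 0 0 0 0 0;35 -0.4 0 0 0 0 0;35 -0.4 0 0 0 0 0;35 -0.4 0 0 0 0 0;35 -0.4 0 0 0 0 0;35 0 0 0 0 0 0",
)

```text
clock: 19.38
tcp_pos: [0.5342, -0.1092, -0.0027]
orientation: [0.0, 0.768, 0.64, 0.0]
wrist_force: [0.2, 0.1, 0.4]
finger_gap: 0.0301
```

```bash
python3 v.py side d3.png 310 170 90 90 6
```

```text
t 19.38 book [-0.0032 -0.1453] z -0.0027 F [0.2 0.1 0.4] gap 0.0301 j6 1.4
```

View pics/d3.png

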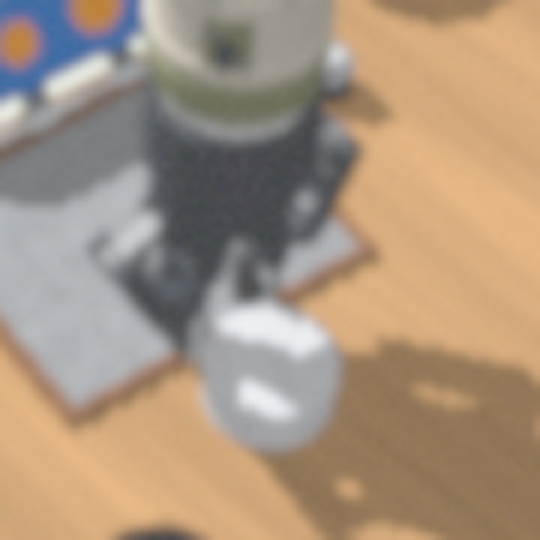

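play_rows(
  series="35 -0.4 0 0 0 0 0;35 -0.4 0 0 0 0 0;35 -0.4 0 0 0 0 0;35 -0.4 0 0 0 0 0;35 -0.4 0 0 0 0 0;35 -0.4 0 0 0 0 0;35 0 0 0 0 0 0;35 0.5 0 0 0 0 0;35 1 0 0 0 0 0;35 0 0 0 0 0 0;35 0 0 0 0 0 0",
)

```text
clock: 20.8
tcp_pos: [0.5326, -0.1173, -0.0027]
orientation: [0.0, 0.768, 0.641, -0.0]
wrist_force: [0.3, -0.4, -0.6]
finger_gap: 0.03
```

```bash
python3 v.py side d4.png 310 170 90 90 6
```

```text
t 20.8 book [-0.0033 -0.1537] z -0.0027 F [ 0.3 -0.4 -0.6] gap 0.03 j6 1.39
```

View pics/d4.png

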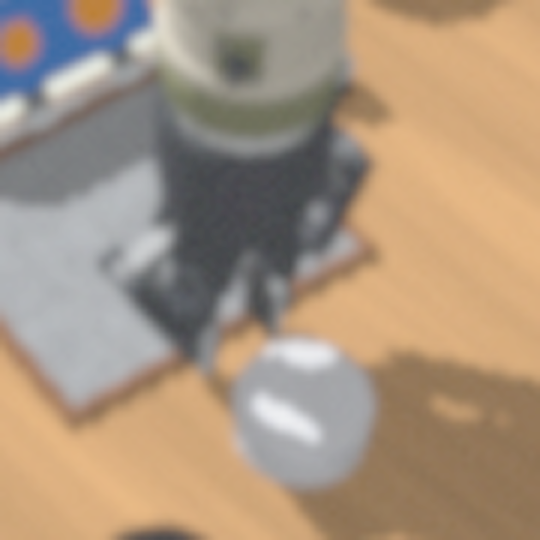

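The tin now stands on the bench, clear of the book and of the fingers: crop (305,410), with wood visible between it and the board. Next I lift and cross over to the other side of the leaf.

play_rows(
  series="35 0 0 -3 0 0 0;35 0 0 -5 0 0 0;35 0 0 -5 0 0 0;35 1 0 -4.5 0 0 0;35 4.5 0 0 0 0 0;35 4.5 0 0 0 0 0;35 4.5 0 0 0 0 0;35 4.5 0 0 0 0 0;35 4.5 0 0 0 0 0;35 4 0 0 0 0 0;35 0 0 0 0 0 0;35 0 0 0 0 0 0",
)

```text
clock: 22.35
tcp_pos: [0.5819, 0.1525, 0.1721]
orientation: [-0.0, 0.768, 0.64, -0.0]
wrist_force: [1.1, -0.3, 0.6]
finger_gap: 0.0297
```

```bash
python3 v.py side d5.png 240 80 170 150 4; python3 -c "
from h import *
need(-.003,.125,.09)
im=cv2.imread('pics/full_d5.png');h=cv2.cvtColor(im,cv2.COLOR_BGR2HSV)
cv2.imwrite('pics/d6.png',cv2.resize(im[180:280,300:400],None,fx=5,fy=5))"
```

```text
t 22.35 book [-0.0035  0.1207] z 0.1721 F [ 1.1 -0.3  0.6] gap 0.0297 j6 1.87
t 22.4 book [-0.0034  0.1202] z 0.1722 F [ 0.3 -0.5 -0.2] gap 0.0297 j6 1.87
tool cm [0.49 0.05 8.22]
turn deg [-0.02  0.02 -0.02]
```

View pics/d5.png

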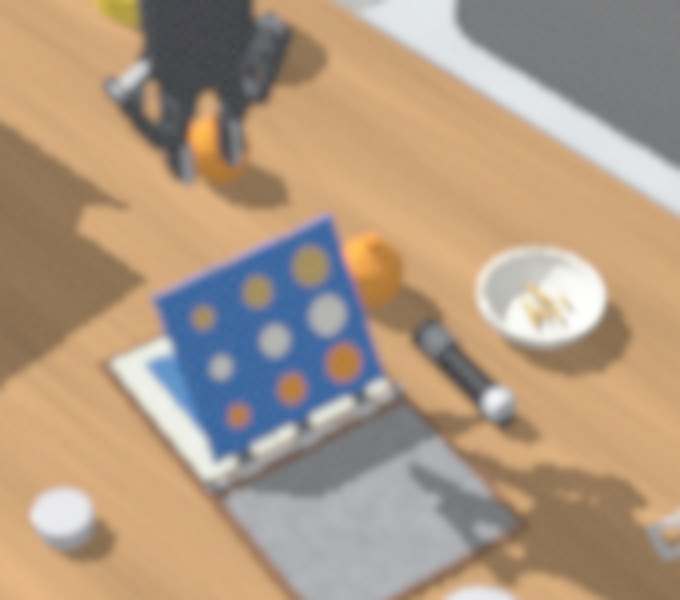

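View pics/d6.png

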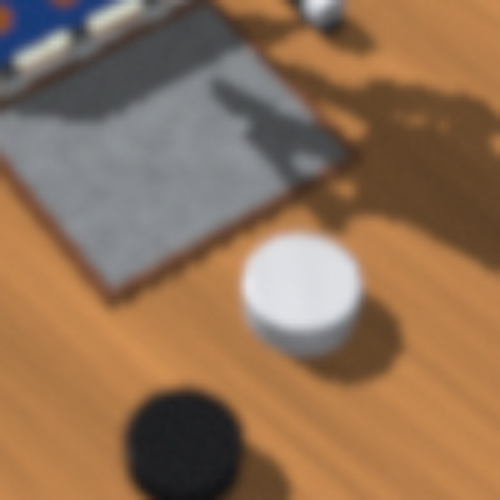

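```bash
python3 -c "
from h import *
w=CT-.0034*EX+.1202*EY
for z in(.15,.16,.17,.18,.19,.2): print(z,proj('side',[np.r_[w,z]]))
print(proj('side',[np.r_[CT+.080*EY,.128]]))"
```

```text
0.15 [[292.21197799 131.09957586]]
0.16 [[292.05192383 128.45601171]]
0.17 [[291.89012782 125.78231456]]
0.18 [[291.72656289 123.07798906]]
0.19 [[291.56120143 120.34252948]]
0.2 [[291.39401531 117.57541954]]
[[301.25944644 144.6182439 ]]
```

The tin is upright on the bench at px (360,237), well off the book. The tips at px (292,122) give a height of 0.182 against a reported 0.172, which confirms the +1 cm tip offset. Now I lower behind the leaf.

play_rows(
  series="35 0.5 0.1 2.5 0 0 0;35 0 0 3 0 0 0;35 0 0 2.2 0 0 0;35 0 0 0 0 0 0;35 -1 0 0 0 0 0;35 -1 0 0 0 0 0;35 -0.5 0 0 0 0 0;35 0 0 0 0 0 0",
)

```text
clock: 23.4
tcp_pos: [0.5798, 0.1323, 0.0959]
orientation: [0.0, 0.769, 0.64, 0.0]
wrist_force: [0.2, 0.0, 0.1]
finger_gap: 0.0299
```

```bash
python3 v.py side d7.png 240 80 150 140 4
```

```text
t 23.4 book [-0.002   0.1004] z 0.0959 F [0.2 0.  0.1] gap 0.0299 j6 1.84
```

View pics/d7.png

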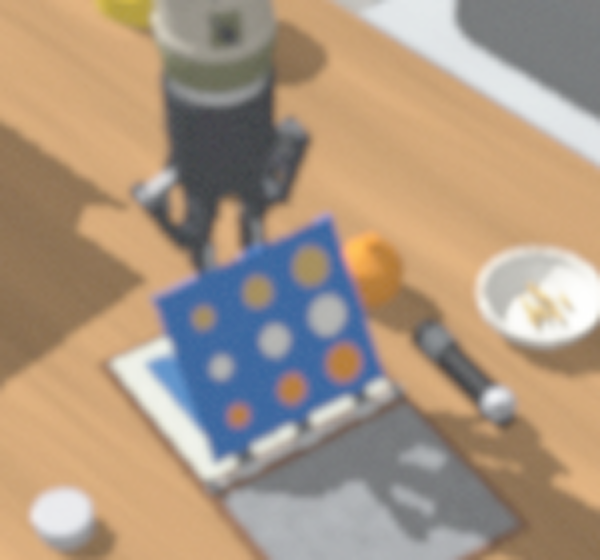

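play_rows(
  series="35 -0.7 0 0 0 0 0;35 -1.4 0 -0.8 0 0 0;35 -1.4 0 -0.7 0 0 0;35 -1.4 0 -0.4 0 0 0;35 -1.4 0 -0.3 0 0 0;35 -1.2 0 0 0 0 0;35 -1.2 0 0 0 0 0;35 0 0 0 0 0 0",
)

```text
clock: 24.45
tcp_pos: [0.5635, 0.0462, 0.117]
orientation: [0.0, 0.769, 0.64, -0.0]
wrist_force: [0.1, 0.5, 0.2]
finger_gap: 0.0296
```

```bash
python3 v.py side d8.png 240 80 150 140 4
```

```text
t 24.45 book [-0.0025  0.0128] z 0.117 F [0.1 0.5 0.2] gap 0.0296 j6 1.69
```

View pics/d8.png

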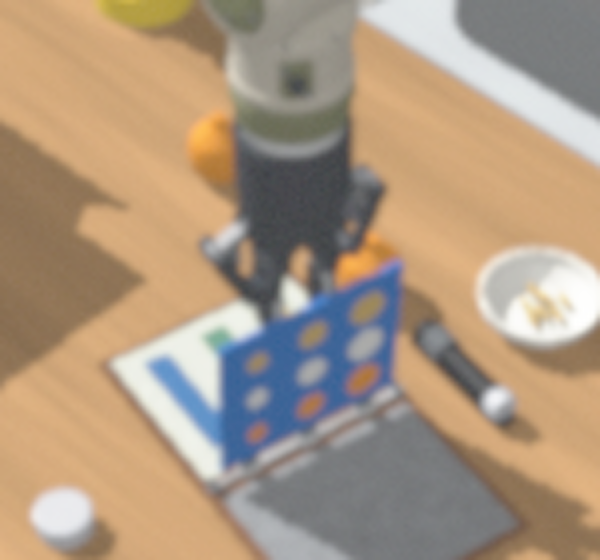

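play_rows(
  series="35 -1.4 0 0 0 0 0;35 -1.3 0 0.1 0 0 0;35 -1.2 0 0.3 0 0 0;35 -1.1 0 0.4 0 0 0;35 -1.1 0 0.6 0 0 0;35 -1.0 0 0.6 0 0 0;35 -0.9 0 0.8 0 0 0;35 -0.9 0 0.8 0 0 0;35 -0.8 0 0.9 0 0 0;35 -0.7 0 1.0 0 0 0;35 0 0 0 0 0 0",
)

```text
clock: 25.88
tcp_pos: [0.5441, -0.0552, 0.0611]
orientation: [-0.001, 0.768, 0.64, -0.001]
wrist_force: [0.0, 0.8, 0.6]
finger_gap: 0.0301
```

```bash
python3 v.py side d9.png 260 100 150 140 4
```

```text
t 25.88 book [-0.0032 -0.0905] z 0.0611 F [0.  0.8 0.6] gap 0.0301 j6 1.5
```

View pics/d9.png

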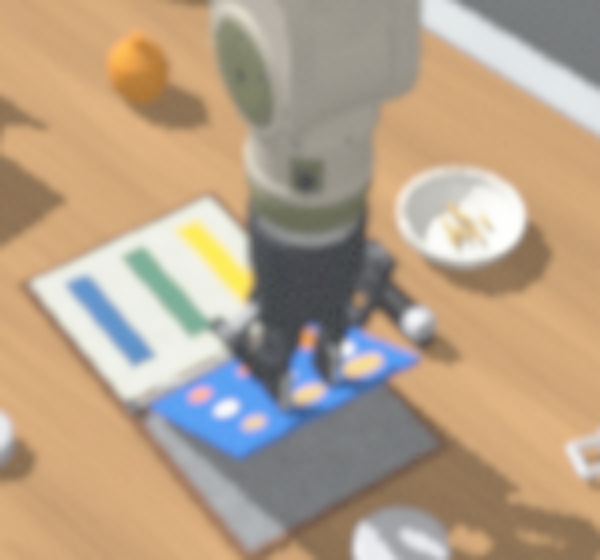

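The leaf is past upright and coming down under the tips. I continue to flat.

play_rows(
  series="35 -0.6 0 1.0 0 0 0;35 -0.5 0 1.1 0 0 0;35 -0.4 0 1.1 0 0 0;35 -0.2 0 1.2 0 0 0;35 -0.1 0 0.8 0 0 0;35 0 0 0.8 0 0 0;35 0 0 0.3 0 0 0;35 0 0 0 0 0 0;35 0 0 0 0 0 0",
)

```text
clock: 27.05
tcp_pos: [0.5416, -0.0726, 0.0005]
orientation: [0.0, 0.768, 0.64, -0.0]
wrist_force: [-3.6, 0.5, 10.3]
finger_gap: 0.0299
```

```bash
python3 v.py side e1.png 260 100 150 140 4
```

```text
t 27.05 book [-0.0025 -0.108 ] z 0.0005 F [-3.6  0.5 10.3] gap 0.0299 j6 1.47
```

View pics/e1.png

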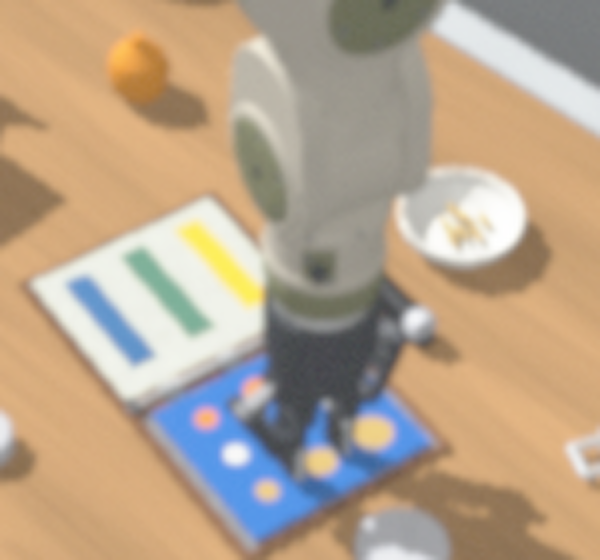

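The leaf looks flat, and the 10 N upward reaction fits the stop. One firmer press, then I lift straight up.

play_rows(
  series="35 0 0 0.2 0 0 0;35 0 0 0 0 0 0;35 0 0 0 0 0 0;35 0 0 0 0 0 0",
)

```text
clock: 27.6
tcp_pos: [0.5417, -0.0726, 0.0002]
orientation: [0.001, 0.768, 0.64, 0.0]
wrist_force: [-8.2, 1.4, 24.3]
finger_gap: 0.03
```

play_rows(
  series="35 0 0 -1 0 0 0;35 0 0 -2 0 0 0;35 0 0 -4 0 0 0;35 0 0 -5 0 0 0;35 0 0 -5 0 0 0;35 5 0 -3 0 0 0;35 5.5 0 0 0 0 0;35 5.5 0 0 0 0 0;35 5.5 0 0 0 0 0;35 5 0 0 0 0 0;35 0 0 0 0 0 0;35 0 0 0 0 0 0",
)

```text
clock: 29.1
tcp_pos: [0.5893, 0.1881, 0.1969]
orientation: [-0.0, 0.768, 0.641, -0.0]
wrist_force: [0.2, -0.2, 0.0]
finger_gap: 0.03
```

```bash
python3 v.py side e2.png 250 110 170 150 4;python3 v.py top e3.png 230 100 210 200 3; python3 - <<'E'
from h import *
im=cv2.imread('pics/full_e2.png').astype(int);m=((im[:,:,0]>im[:,:,2]+60)&(im[:,:,0]>90)).astype(np.uint8);m[:150]=0;m[250:]=0;m[:,:285]=0;m[:,380:]=0
m=cv2.morphologyEx(m,cv2.MORPH_CLOSE,np.ones((9,9)))
k,l,s,c=cv2.connectedComponentsWithStats(m);i=1+s[1:,4].argmax();ct=cv2.findContours((l==i).astype(np.uint8),0,2)[0][0]
print(s[i],cv2.boxPoints(cv2.minAreaRect(ct)))
print('contour corners',[tuple(ct[j,0]) for j in(ct[:,0,0].argmin(),ct[:,0,1].argmax(),ct[:,0,0].argmax(),ct[:,0,1].argmin())])
for th in(3.14,3.06,2.95):
  y=.144*np.cos(th);z=.0085+.144*np.sin(th);print(th,[proj('side',[np.r_[CT+x*EX+y*EY,z+.0025]]).round(1).tolist() for x in(-.074,.074)])
E
```

```text
t 29.1 book [-0.0027  0.157 ] z 0.1969 F [ 0.2 -0.2  0. ] gap 0.03 j6 1.93
t 29.15 book [-0.0025  0.1563] z 0.197 F [ 0.6 -0.4  0.4] gap 0.0302 j6 1.93
[ 298  181   69   54 1996] [[297.30563 202.76558]
 [347.25223 174.67064]
 [367.3887  210.46886]
 [317.4421  238.5638 ]]
contour corners [(np.int32(298), np.int32(203)), (np.int32(323), np.int32(234)), (np.int32(366), np.int32(210)), (np.int32(340), np.int32(181))]
3.14 [[[324.7, 235.7]], [[368.4, 210.9]]]
3.06 [[[324.7, 233.1]], [[368.6, 208.3]]]
2.95 [[[324.2, 229.1]], [[368.6, 204.3]]]
```

View pics/e2.png

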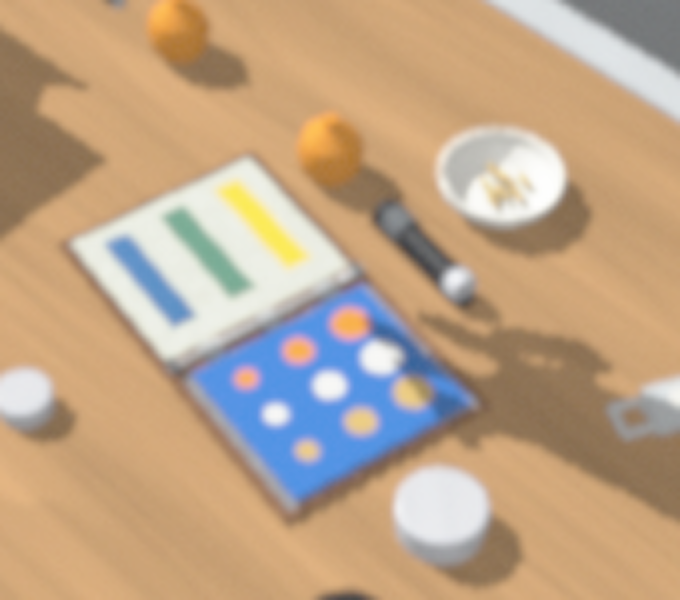

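View pics/e3.png

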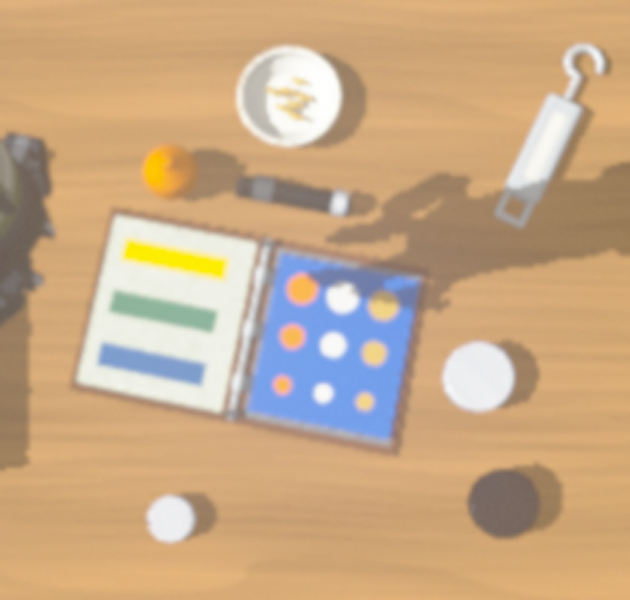

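```bash
python3 - <<'E'
from h import *
im=cv2.imread('pics/full_e2.png').astype(np.float32);d=im[:,:,0]-im[:,:,2]
ys=np.arange(.12,.165,.001)
for x in(-.06,-.03,0,.03):
    p=proj('side',[np.r_[CT+x*EX-y*EY,.011] for y in ys]).astype(np.float32)
    v=cv2.remap(d,p[:,0].reshape(1,-1),p[:,1].reshape(1,-1),1)[0]
    th=(v[:8].mean()+v[-5:].mean())/2;i=np.argmax(v<th);print(x,'leaf edge at y',-ys[i])
def eff(th):
    q=onz('side',proj('side',[np.r_[CT+.144*np.cos(th)*EY,.011+.144*np.sin(th)]]),.011)[0];return book(q)[1]
print([ (t,eff(t).round(4)) for t in(3.14,3.1,3.06)])
m=onz('side',[[250+441/4,110+505/4]],.028)
print('tin book xy',book(m[0]),book(onz('top',[[230+479/3,100+376/3]],.028)[0]))
E
```

```text
-0.06 leaf edge at y -0.14300000000000002
-0.03 leaf edge at y -0.14300000000000002
0 leaf edge at y -0.12
0.03 leaf edge at y -0.14300000000000002
[(3.14, np.float64(-0.1439)), (3.1, np.float64(-0.1405)), (3.06, np.float64(-0.1369))]
tin book xy [-0.00440807 -0.2076734 ] [-0.00502797 -0.20803434]
```

```bash
python3 -c "
from h import *
st();print(workorder.hand_in())"
```

```text
t 29.2 book [-0.0024  0.1559] z 0.1972 F [ 1.  -0.1  0.1] gap 0.0302 j6 1.93
the job is handed in; nothing more can be done
None
```

I pushed the larger silver tin off the grey page onto the bench, then turned the blue leaf over its spine and pressed it flat. The job was handed in at 29.2 s; hand-in gives no verdict.

**Last checks**
- **Tin:** it stands upright on the bench. Its centre is 208 mm from the spine in both views, so its near side is about 25 mm clear of the book.
- **Leaf:** the free edge shows at 143 mm from the spine on the flat plane, where fully flat would give 143.9 mm and 3.06 rad would give 136.9 mm. The last press met a firm stop at 24 N. One of the four edge samples gave a false 120 mm, probably from a sample disc on the leaf, and I discarded it.
- **Surroundings:** the floats, dish, reel seat, scale and other two tins look unmoved in the last pictures. The spool and driver were outside those crops, but the gripper did not go near the spool, and it passed the driver only at height. The gripper is up and clear, with almost no wrist force.

**What disagreed:** the first push passed over the tin without touching it. The fingertips are about 10 mm above the reported TCP height, not 19 mm below it as specified. I measured that in the pictures, lowered the tips and repeated the push, which worked.

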